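# Run the crate lift from its bench control box

## Robot

A 6-joint arm with a two-finger parallel gripper is mounted at the origin on the work surface. World frame = base frame: x ahead of the robot, y to its left, z up, the work surface at z = 0. Lengths are in m, angles in rad, forces in N, time in s.
With the tool pointing down it reaches from about 0.35 to 0.975 m from the base axis. Payload 4.9 kg.
Tool frame: the origin (TCP) lies between the finger pads; the fingertips stand 25 mm ahead of it and the grasp point (between the pads) lies 6 mm ahead of it; z points along the fingers, y is the line along which they close (so a half turn about z gives the same grasp; the last joint's range is limited). The gripper opens to 85 mm and grips with 20 to 120 N. Pads are 22 mm wide; open, the fingers measure 114 mm over their backs; the gripper's body (76 mm by 85 mm) begins 54 mm behind the grasp point. The pads swing forward as they close: fully open they stand 13 mm farther back than shut.
Start: joints at [1.058, 0.053, 1.613, -0, 1.476, -0.119], TCP at [0.24, 0.577, 0.229] pointing down, gripper open.
Joint ranges: [-3.01, 3.01], [-1.01, 2.22], [0.06, 2.58], [-1.02, 4.17], [0.09, 2.62], [-3.14, 3.14]. Speed limits (rad/s): [2.57, 2.57, 3.14, 3.14, 3.14, 3.14].

## Interface

Orientations are given as a unit quaternion [w, x, y, z].
In Python, from plant import manip gives the robot as it stands.
- The arm moves only by the shell command python3 -m inch 'ROWS'. ROWS is JSON, a list of rows, each a list of 3 entries, a list of its own where there are three numbers: the shift along the tool's x, y, z in m, then the turn, a rotation vector about the tool's x, y, z in rad, then the opening, from 0 (shut) to 1 (fully open). A call has 1 to 8 rows; each row shifts and turns the commanded pose from where the row before left it, along the tool's axes as they then stand; what a row does not reach is not made up. A row lasts 1/10 s, in which the tool goes at most 50 mm and 8.59 degrees, less where a joint would pass 70% of its speed; a pose out of reach is approached as far as the arm can. A call with a gripper value outside its range is refused whole. The fingers move at their own pace and stop on an object; the grip force is fixed at half the most. Time passes only in rows, so rows that do not move let the fingers close. It gives the time, the measured TCP pose, the force, the opening and the grip force at its end, in the units of the state.
- manip.state(): the state, without advancing time (a new reading comes with each control period).
- manip.grab_frame(name): name is "scene" or "top"; returns (picture, depth): 480x640x3 uint8, red, green, blue; 480x640 float32, m along the optical axis (not along the pixel's ray), 0 where there is no reading.
- manip.camera_params(name): a dict with "camera_matrix" (3x3 intrinsics, pixels), "k1" (the pictures are not rectified: a ray, as slopes to the right and down, at radius r is drawn at 1 + k1 r^2 times it, then the intrinsics apply), "rvec" (rotation vector, rad) and "tvec" (3), from world to camera coordinates, as OpenCV has them. Camera axes: x right, y down, z forward; pixel columns grow to the right and rows downward; lengths in m; the calibration is good to about 2 mm. A picture is of the moment at which its call begins. camera_params takes no time and is no camera call.
- manip.job_done(): hands the job in; it is judged then, once.
Trained networks look in the newest picture that a camera, given by its name, has taken for a name from the list of things; names that differ only in an ending like _2 or _b are one class to them, and where a whole thing is asked for, a point or a joint stands for the part that bears it (a point fixed in the world has none). Each returns a list of dicts, best first, with "score" (0 to 1); they miss things now and then, are a little off and sometimes report something else, mostly with a low value. They report only what shows in the picture. A call takes as long as a camera call.
- manip.look_for(camera, label): "point" ([x, y, z] in m, in world coordinates, good to about 4 mm: the middle of the surface that is visible of it).
The state is a dict: "time": time; "joint_pos": joint angles; "joint_vel": joint speeds; "joint_efforts": joint torques, N m; "tool_pos": TCP position; "tool_rot": TCP orientation; "contact_force": force on the tool from outside, world axes, zero at the start; "ft_torque": the same for the moment, N m; "gripper_width": opening from 0.0 (shut) to 1.0 (fully open); "grasp_force": force on a finger pad.
Only numpy, scipy, OpenCV 4.12 (cv2) and the standard library are available. Lean on these libraries where they do the work, as an engineer would, in place of code of your own. Each camera call takes 0.05 s, during which the arm holds its last target. There are 200 camera calls.

## Task

Run the crate lift from the control box on the bench: first pull its sprung mushroom-headed supply switch straight up to its stop, where it stays, then fetch the loose bar-grip knob, turn it so that its D-shaped bore matches the flat of the D-shaft beside the switch, and push it fully home on the shaft. The lift runs only while the knob is pressed, so press the fitted knob down against the shaft's spring to the bottom of its travel and finish with the gripper still on the knob, keeping it pressed: do not let go at the end. Leave the supply switch pulled out and do not shift the tape ring, bowl, marker and spatula that lie about.

Things in the scene. Friction and masses are not known exactly. Their poses are not given: they have to be found in the camera images.
- station: The lift's control box, fixed on the bench: grey, 160 (x) x 270 (y) x 80 mm high with a flat steel lid. Origin at the centre of its underside. On the lid, along its long axis: the supply switch at y = +72 mm, the D-shaft at y = -70 mm, each over a round bush 38 mm across and 8 mm high; between them two pilot lamps 12 mm high. Conduits leave its +y end.
- supply_head (a point): Push-pull supply switch of the box: black mushroom head, 40 mm in diameter, on a 15 mm stem. This point is the centre of the head's upright rim band (9 mm high), 109 mm above the bench when pushed in. The head reaches 12 mm above and 6.5 mm below it; below the head there are 15 mm free over the bush. It can be gripped across the rim from above. Axes as the box's.
- supply (a joint): How far the supply switch is pulled up, m: 0 pushed in (it starts within 1 mm of that), 0.014 at its stop. It takes 5 to 7 N to pull and stays where it is left.
- shaft_foot (a point): Foot of the D-shaft: centre of the top face of its collar (26 mm in diameter), 99 mm above the bench when not pressed. It goes down and turns with the shaft. z points up along the shaft, x to the side that is cut flat. The knob is fully home when its underside rests on this collar.
- shaft_tip (a point): Top of the D-shaft, 15 mm above shaft_foot, same axes. Upright steel shaft, 16 mm in diameter, with a flat 2.5 mm from the axis on its +x side; its top edge is chamfered 1.6 mm. It keeps its angle by stiff friction (0.25 N m) and can be pressed down against a spring.
- spindle (a joint): Angle of the D-shaft on the box, rad, counter-clockwise seen from above; at 0 the flat faces the box's +x. It is already contained in the axes of shaft_foot and shaft_tip.
- press (a joint): How far the D-shaft is pressed down, m: 0 up (as it starts), 0.007 at the bottom. The spring needs about 4 N at the start and 12 N at the bottom, and lifts the shaft again when released.
- knob_center (a point): Loose black knob, about 0.12 kg, upright on the bench: round body 56 mm in diameter, 18 mm high, and on top a bar grip 16 mm wide (y), 50 mm long (x), 26 mm high; 44 mm in all. Point on its axis half-way up, 22 mm above the underside. z points up; x runs along the bar to its one pointed end, the nose (34 mm from the axis, thin white line on top of that half).
- knob_mouth (a point): Centre of the knob's underside and mouth of its D bore (22 mm below knob_center, same axes). The bore is 16 mm deep and 17.6 mm in diameter, its mouth chamfered 1.5 mm, with its flat 3.3 mm from the axis on the nose side (+x): it goes onto the shaft when the nose points to the shaft's flat side, within about 0.2 rad.
- tape: Bystander: tape core ring lying flat, 92 mm across, 25 mm high; origin at the centre of its underside.
- dish: Bystander: small aluminium bowl, 90 mm across, 32 mm high; origin at the centre of its underside.
- marker: Bystander: marker pen lying along its x, 135 mm long, 19 mm thick; origin on the bench under its middle.
- palette: Bystander: spatula lying along its x, 240 mm long; origin on the bench under its middle.

How it is judged:
On the way, in this order (a step that is already met when the one before it is completed fails the run):
1. the supply switch has been pulled out to its stop (value of joint supply above 0.012 m), for 0.2 s.
2. the knob sits fully home on the D-shaft, flat to flat (z of knob_mouth in the frame of shaft_foot between -0.003 and 0.002 m and horizontal distance between knob_mouth and shaft_foot below 0.004 m and angle between the x axis of knob_center and the x axis of shaft_foot, either way round below 0.35 rad and angle between knob_center's own z axis and vertical below 0.12 rad), for 0.2 s.
At the end, for the whole second after the job is handed in: Switch still out (over 11.5 of 14 mm); knob fully home on the D-shaft (underside within 2 mm of the collar, axes within 4 mm, upright within 0.12 rad, nose within 0.35 rad of the flat side); the fingers still press on it (over 2 N), at rest, the shaft at least 5 of its 7 mm down (all of step 2 and value of joint supply above 0.0115 m and value of joint press above 0.005 m and contact force between the fingers and knob above 2 N and linear speed of knob below 0.02 m/s); the arm keeps its last pose, push and grip.
It fails at once if the tape ring, bowl, marker or spatula was moved by more than 30 mm (distance of any of tape, dish, marker, palette from where it was at the start of the episode above 0.03 m).
It also fails if it takes over 54 s, if anything falls off the work surface, if the arm or the gripper's body presses on something with over 40 N, if the wrist force passes 120 N, or if a joint passes its speed limit or range.

## Working session

There is one attempt and no reset: what is moved stays moved. The work goes in short steps, Python scripts to look and compute and a shell command to move; the robot and the scene stay as the last step left them, time stands still between calls to the robot, and variables do not carry over. Pictures are saved under pics/ and viewed, at most 10 in all, crops included, and the job is handed in when it is done.

```bash
mkdir -p pics; cat > h.py <<'E'
import numpy as np, cv2
from plant import manip
from scipy.spatial.transform import Rotation as R
def cloud(cam, depth):
    p=manip.camera_params(cam); K=np.array(p["camera_matrix"]); k1=p["k1"]
    v,u=np.mgrid[0:480,0:640]
    xd=(u-K[0,2])/K[0,0]; yd=(v-K[1,2])/K[1,1]
    x,y=xd.copy(),yd.copy()
    for _ in range(8):
        s=1+k1*(x*x+y*y); x,y=xd/s,yd/s
    P=np.stack([x*depth,y*depth,depth],-1)
    Rm=cv2.Rodrigues(np.array(p["rvec"],float))[0]; t=np.array(p["tvec"],float).ravel()
    W=(P-t)@Rm; W[depth<=0]=np.nan
    return W
def proj(cam,X):
    p=manip.camera_params(cam); K=np.array(p["camera_matrix"])
    Rm=cv2.Rodrigues(np.array(p["rvec"],float))[0]; c=np.atleast_2d(X)@Rm.T+np.array(p["tvec"],float).ravel()
    s=c[:,:2]/c[:,2:]; s=s*(1+p["k1"]*(s**2).sum(1,keepdims=True))
    return s*[K[0,0],K[1,1]]+[K[0,2],K[1,2]]
E
python3 - <<'E'
from h import *
for c in("top","scene"):
    im,d=manip.grab_frame(c); cv2.imwrite(f"pics/{c}0.png",im[:,:,::-1]); np.save(f"{c}0.npy",d)
    p=manip.camera_params(c);Rm=cv2.Rodrigues(np.array(p["rvec"],float))[0]
    print(c,(-Rm.T@np.array(p["tvec"]).ravel()).round(3),Rm[2].round(2),p["camera_matrix"][0][0])
    for n in("supply_head","shaft_tip","knob_center","station","tape","dish","marker","palette"):
        print(n,[(np.round(q["point"],3).tolist(),round(q["score"],2)) for q in manip.look_for(c,n)[:2]])
s=manip.state();print(s)
E
```

```text
top [0.402 0.006 1.314] [ 0.1   0.01 -0.99] 510.1922258836806
supply_head [([0.588, 0.184, 0.12], 0.72)]
shaft_tip []
knob_center [([0.497, -0.364, 0.018], 0.62), ([0.621, 0.052, 0.1], 0.35)]
station [([0.618, 0.049, 0.099], 0.68), ([0.599, 0.12, 0.076], 0.67)]
tape [([0.616, -0.234, 0.024], 0.75), ([0.6, 0.118, 0.076], 0.18)]
dish [([0.451, -0.197, 0.016], 0.77)]
marker [([0.381, 0.041, 0.019], 0.81)]
palette [([0.404, 0.394, 0.001], 0.63)]
scene [ 1.101 -0.058  0.999] [-0.54  0.06 -0.84] 532.2591960874554
supply_head [([0.594, 0.186, 0.123], 0.61), ([0.626, 0.05, 0.1], 0.31)]
shaft_tip [([0.626, 0.052, 0.1], 0.46)]
knob_center [([0.506, -0.364, 0.021], 0.89)]
station [([0.624, 0.106, 0.08], 0.76)]
tape [([0.61, -0.23, 0.022], 0.78)]
dish []
marker [([0.385, 0.037, 0.017], 0.89)]
palette [([0.409, 0.396, 0.002], 0.8)]
{'time': 0.9, 'joint_pos': array([ 1.05801473e+00,  5.26755664e-02,  1.61287273e+00, -8.00688875e-06,
        1.47601907e+00, -1.19030907e-01]), 'joint_vel': array([ 0.00081036, -0.00087112, -0.0016215 ,  0.00026737,  0.00145684,
       -0.00064591]), 'joint_efforts': array([ 2.62800239e-05, -3.93671215e+01, -3.70469749e+01, -1.28068441e-04,
        3.44726395e-04,  9.27521484e-06]), 'tool_pos': array([0.23979765, 0.57715386, 0.22913505]), 'tool_rot': array([7.71690421e-06, 1.95605624e-01, 9.80682640e-01, 1.07814301e-05]), 'contact_force': array([-0.32927626, -0.58762706, -0.02312507]), 'ft_torque': array([ 0.00803984, -0.03231725, -0.00830684]), 'grasp_force': 0.0, 'gripper_width': 0.9994056648829792}
```

View pics/top0.png

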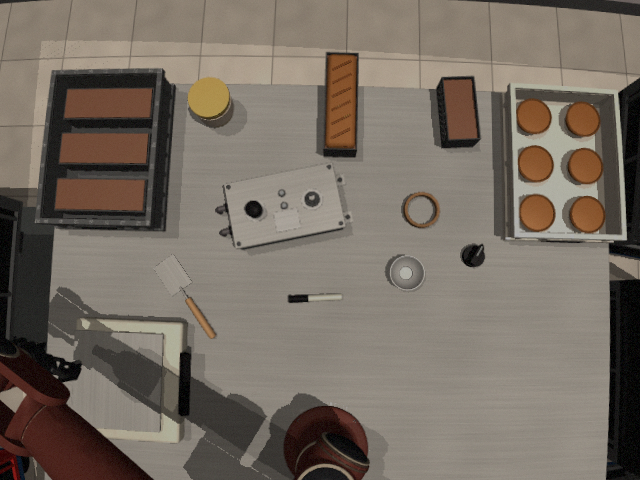

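View pics/scene0.png

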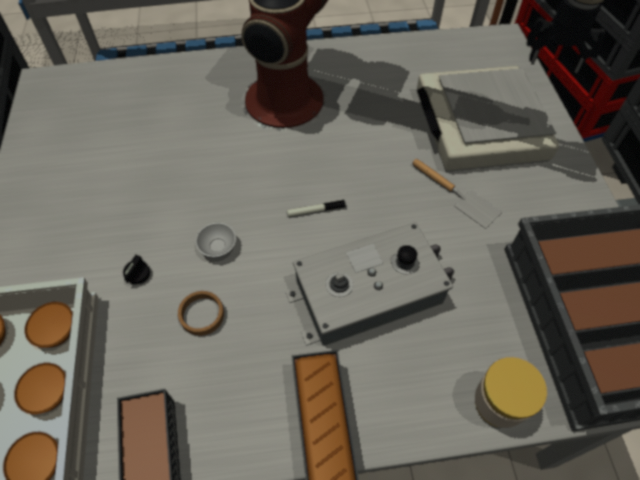

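The top picture shows the switch at (254,209), the D-shaft at (312,198) and the knob at (473,255) with its nose to the upper right. The scene picture agrees: switch (407,257), shaft (340,283), knob (137,268). Next I'll take close crops and refine with depth.

```bash
python3 - <<'E'
from h import *
cr=[]
for c,pts in(("top",[(312,198),(475,253)]),("scene",[(340,283),(137,268)])):
    im=cv2.imread(f"pics/{c}0.png")
    for u,v in pts: cr.append(cv2.resize(im[v-18:v+18,u-24:u+24],(400,300),interpolation=cv2.INTER_CUBIC))
m=np.vstack([np.hstack(cr[:2]),np.hstack(cr[2:])]); cv2.imwrite("pics/crops.png",m)
def circ(pts):
    A=np.c_[2*pts,np.ones(len(pts))]; s=np.linalg.lstsq(A,(pts**2).sum(1),rcond=None)[0]; return s[:2]
for c in("top","scene"):
    W=cloud(c,np.load(f"{c}0.npy")); f=W.reshape(-1,3)
    n=lambda x,y,r,a,b:f[(np.hypot(f[:,0]-x,f[:,1]-y)<r)&(f[:,2]>a)&(f[:,2]<b)]
    for nm,q in(("head",n(.59,.185,.035,.105,.13)),("tip",n(.623,.052,.03,.107,.125)),("collar",n(.623,.052,.03,.093,.106)),("bush",n(.623,.052,.03,.083,.093)),("knobbody",n(.505,-.364,.05,.012,.022)),("bar",n(.505,-.364,.05,.03,.05))):
        print(c,nm,len(q),((q.max(0)+q.min(0))/2).round(4) if len(q) else "",q.mean(0).round(4) if len(q) else "",np.ptp(q,0).round(3) if len(q) else "")
    q=n(.605,.118,.16,.07,.09)[:,:2]; print("lid",len(q),cv2.minAreaRect((q*1000).astype(np.float32)))
    q=n(.505,-.364,.05,.036,.05)
    if len(q)>3:
        q=q[:,:2]; print("bar rect",cv2.minAreaRect((q*1000).astype(np.float32)))
E
```

```text
top head 214 [0.5902 0.1822 0.1179] [0.5888 0.1817 0.1199] [0.039 0.038 0.023]
top tip 30 [0.6198 0.0449 0.1135] [0.6197 0.0462 0.1143] [0.011 0.019 0.013]
top collar 67 [0.6198 0.0487 0.0995] [0.6217 0.0476 0.0995] [0.031 0.027 0.013]
top bush 179 [0.6219 0.0507 0.088 ] [0.6215 0.0502 0.0867] [0.057 0.054 0.01 ]
top knobbody 188 [ 0.4948 -0.3717  0.017 ] [ 0.4972 -0.3684  0.0187] [0.059 0.056 0.01 ]
top bar 149 [ 0.5    -0.3723  0.0398] [ 0.4983 -0.371   0.0432] [0.052 0.036 0.019]
lid 6965 ((606.1573486328125, 114.74303436279297), (166.5307159423828, 274.6560974121094), 12.842833518981934)
bar rect ((500.68280029296875, -373.1397705078125), (16.296146392822266, 58.535274505615234), 61.96485900878906)
scene head 324 [0.5887 0.1877 0.1164] [0.5924 0.1859 0.1194] [0.042 0.04  0.021]
scene tip 46 [0.6184 0.0489 0.1127] [0.6193 0.0484 0.114 ] [0.014 0.016 0.01 ]
scene collar 94 [0.6212 0.0503 0.0995] [0.6241 0.0489 0.1005] [0.024 0.026 0.013]
scene bush 265 [0.6224 0.0519 0.088 ] [0.6266 0.0488 0.0867] [0.058 0.059 0.01 ]
scene knobbody 220 [ 0.4976 -0.3678  0.017 ] [ 0.5028 -0.3585  0.0183] [0.056 0.055 0.01 ]
scene bar 255 [ 0.4989 -0.3688  0.0392] [ 0.5017 -0.3683  0.0414] [0.056 0.036 0.018]
lid 9863 ((604.7493896484375, 117.8890609741211), (168.00296020507812, 277.52569580078125), 12.888981819152832)
bar rect ((499.33197021484375, -369.7979431152344), (18.762863159179688, 59.11686706542969), 62.66020965576172)
```

View pics/crops.png

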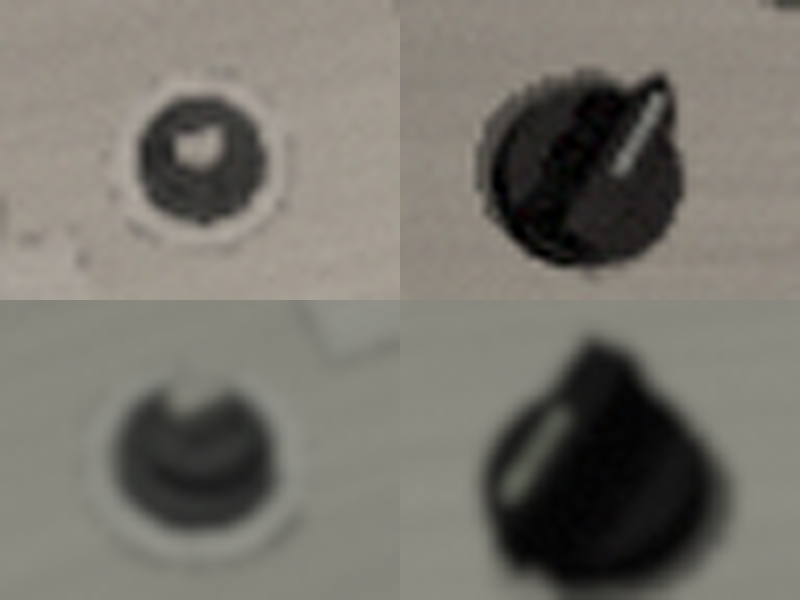

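The crops show the knob's nose at a yaw of about -28°. The shaft's bright D top is at crop pixel (198,148), with its flat roughly towards +x. I'll average some frames and fit the flat's angle with a D template.

```bash
cat > fit.py <<'E'
from h import *
from scipy.optimize import least_squares
def D(th,c,r,fl,z,n=60):
    a0=np.arccos(fl/r); a=np.linspace(a0,2*np.pi-a0,n)+th
    return np.c_[c[0]+r*np.cos(a),c[1]+r*np.sin(a),np.full(n,z)]
def disc(c,r,z): a=np.linspace(0,2*np.pi,60); return np.c_[c[0]+r*np.cos(a),c[1]+r*np.sin(a),np.full(60,z)]
S=16
def mask(cam,P,u0,v0,w,h):
    q=(proj(cam,P)-[u0-.5,v0-.5])*S; m=np.zeros((h*S,w*S),np.uint8)
    cv2.fillPoly(m,[np.round(q*16).astype(np.int32)],255,shift=4); return m>0
def render(cam,c,th,u0,v0,w,h,dz=0):
    lay=np.zeros((h*S,w*S),np.uint8)   # 0 bush/other
    lay[mask(cam,disc(c,.013,.099),u0,v0,w,h)]=1
    lo=D(th,c,.008,.0025,.099); hi=D(th,c,.008,.0025,.1124); hull=None
    # side quads
    for i in range(60):
        j=(i+1)%60; lay[mask(cam,np.array([lo[i],lo[j],hi[j],hi[i]]),u0,v0,w,h)]=3 if j==0 else 2
    lay[mask(cam,D(th,c,.008,.0025,.1124),u0,v0,w,h)]=2
    lay[mask(cam,D(th,c,.0064,.0009 if CH else .0025,.114),u0,v0,w,h)]=4
    return lay
CH=False
E
python3 - <<'E'
import fit
from fit import *
avg={}
for c in("top","scene"):
    fr=[manip.grab_frame(c)[0].astype(float).mean(2) for _ in range(6)]; avg[c]=np.mean(fr,0); np.save(c+"avg.npy",avg[c])
for c in("top","scene"):
    u,v=proj(c,[.6215,.0495,.106])[0].round().astype(int); w,h=15,15
    u0,v0=u-7,v-7; I=avg[c][v0:v0+h,u0:u0+w]
    print(I.round().astype(int))
    # valid zone: pixels inside collar/shaft only
    for ch in(False,True):
      fit.CH=ch; out=[]
      for th in np.arange(-180,180,15):
        best=(1e9,)
        for dx in np.arange(-.004,.0041,.002):
          for dy in np.arange(-.004,.0041,.002):
            L=render(c,(.6215+dx,.0495+dy),np.radians(th),u0,v0,w,h)
            A=np.stack([(L==k).reshape(h,S,w,S).mean((1,3)) for k in range(5)],-1)
            A=np.stack([cv2.GaussianBlur(np.ascontiguousarray(A[...,k]),(0,0),.6) for k in range(5)],-1)
            val=A[...,0]<.25
            a=A[val]; s,res,_,_=np.linalg.lstsq(a,I[val],rcond=None); e=np.mean((a@s-I[val])**2)
            if e<best[0]: best=(e,dx,dy,s.round())
        out.append((round(best[0],1),th,round(best[1],4),round(best[2],4),best[3].tolist()))
      out.sort(key=lambda t:t[0]); print(c,ch,*out[:5],sep="\n")
E
```

```text
[[143 145 143 144 156 161 160 161 159 159 155 154 160 154 154]
 [145 150 150 155 162 145 126 120 119 118 116 123 150 160 160]
 [150 156 157 158 137 100  75  66  62  62  65  76 107 129 152]
 [151 158 157 136  86  52  58  60  63  61  61  61  62  78 119]
 [154 157 135  85  48  50  60  61  61  61  61  61  61  61  78]
 [158 148 104  50  53  61  60  57  71  96 117  94  61  60  61]
 [158 124  72  49  48  64 107 120 124 135 148 108  61  62  57]
 [160 111  43  47  43  56 126 146 147 148 150 110  61  60  56]
 [160 113  43  44  42  42 118 142 141 148 136  94  56  59  57]
 [161 114  47  41  49  43  84 105 119 119  95  65  53  57  53]
 [162 116  55  45  55  57  52  56  75  73  58  52  54  56  56]
 [161 120  68  55  52  54  59  57  52  53  51  49  56  56  53]
 [162 147  95  59  57  43  46  55  57  57  51  46  51  53  53]
 [162 161 109  56  61  56  50  52  54  55  51  48  52  58  57]
 [160 161 141  90  53  60  60  58  57  54  53  57  59  66  82]]Traceback (most recent call last):
  File "<stdin>", line 17, in <module>
  File "fit.py", line 17, in render
    j=(i+1)%60; lay[mask(cam,np.array([lo[i],lo[j],hi[j],hi[i]]),u0,v0,w,h)]=3 if j==0 else 2
                    ~~~~^^^^^^^^^^^^^^^^^^^^^^^^^^^^^^^^^^^^^^^^^^^^^^^^^^^
  File "fit.py", line 9, in mask
    q=(proj(cam,P)-[u0-.5,v0-.5])*S; m=np.zeros((h*S,w*S),np.uint8)
       ~~~~^^^^^^^
  File "h.py", line 16, in proj
    p=manip.camera_params(cam); K=np.array(p["camera_matrix"])
ValueError: time passes only in moves, steps and waits
```

```bash
sed -i 's/manip.camera_params(cam)/CP(cam)/; s/^def cloud/import functools\nCP=functools.lru_cache(None)(lambda c: manip.camera_params(c))\ndef cloud/' h.py
sed -i 's/p=manip.camera_params(cam)/p=CP(cam)/' h.py
cat > run.py <<'E'
import fit
from fit import *
avg={c:np.load(c+"avg.npy") for c in("top","scene") if __import__("os").path.exists(c+"avg.npy")}
for c in("top","scene"):
    u,v=proj(c,[.6215,.0495,.106])[0].round().astype(int); w,h=15,15
    u0,v0=u-7,v-7; I=avg[c][v0:v0+h,u0:u0+w]
    if c=="scene": print(I.round().astype(int))
    for ch in(False,True):
      fit.CH=ch; out=[]
      for th in np.arange(-180,180,10):
        best=(1e9,)
        for dx in np.arange(-.003,.0031,.0015):
          for dy in np.arange(-.0045,.0031,.0015):
            L=render(c,(.6215+dx,.0495+dy),np.radians(th),u0,v0,w,h)
            A=np.stack([cv2.GaussianBlur(np.ascontiguousarray((L==k).reshape(h,S,w,S).mean((1,3))),(0,0),.6) for k in range(5)],-1)
            val=np.hypot(*(np.mgrid[0:h,0:w]-7))<5.5
            a=A[val]; s=np.linalg.lstsq(a,I[val],rcond=None)[0]; e=np.mean((a@s-I[val])**2)
            if e<best[0]: best=(e,dx,dy,s.round())
        out.append((round(best[0],1),th,round(best[1],4),round(best[2],4),best[3].tolist()))
      out.sort(key=lambda t:t[0]); print(c,ch,*out[:5],sep="\n")
E
time python3 run.py
```

```text
top
False
(np.float64(117.8), np.int64(20), np.float64(0.0), np.float64(-0.003), [64.0, 51.0, 67.0, 0.0, 159.0])
(np.float64(122.2), np.int64(30), np.float64(0.0), np.float64(-0.003), [63.0, 52.0, 69.0, -771.0, 158.0])
(np.float64(130.5), np.int64(10), np.float64(0.0), np.float64(-0.003), [63.0, 52.0, 66.0, 0.0, 158.0])
(np.float64(150.3), np.int64(40), np.float64(0.0), np.float64(-0.003), [63.0, 53.0, 69.0, -249.0, 156.0])
(np.float64(165.5), np.int64(0), np.float64(0.0), np.float64(-0.003), [63.0, 54.0, 65.0, 0.0, 155.0])
top
True
(np.float64(130.3), np.int64(20), np.float64(0.0015), np.float64(-0.003), [64.0, 47.0, 98.0, 0.0, 155.0])
(np.float64(137.4), np.int64(10), np.float64(0.0015), np.float64(-0.003), [64.0, 47.0, 98.0, 0.0, 155.0])
(np.float64(146.9), np.int64(30), np.float64(0.0015), np.float64(-0.003), [63.0, 49.0, 98.0, -425.0, 154.0])
(np.float64(172.1), np.int64(0), np.float64(0.0015), np.float64(-0.003), [63.0, 48.0, 99.0, 0.0, 152.0])
(np.float64(182.1), np.int64(-160), np.float64(-0.003), np.float64(-0.0045), [61.0, 47.0, 106.0, 74.0, 152.0])
[[132 131 131 131 130 12
[... 1339 characters left out ...]
 49.0, 122.0])
(np.float64(49.0), np.int64(0), np.float64(-0.003), np.float64(0.0), [152.0, 47.0, 85.0, 56.0, 127.0])
scene
True
(np.float64(26.1), np.int64(10), np.float64(-0.0015), np.float64(0.0), [138.0, 47.0, 78.0, 48.0, 129.0])
(np.float64(28.6), np.int64(20), np.float64(-0.0015), np.float64(0.0), [150.0, 47.0, 72.0, 49.0, 130.0])
(np.float64(42.3), np.int64(0), np.float64(-0.0015), np.float64(0.0), [131.0, 48.0, 80.0, 49.0, 128.0])
(np.float64(47.2), np.int64(30), np.float64(-0.0015), np.float64(0.0), [164.0, 47.0, 68.0, 50.0, 130.0])
(np.float64(71.4), np.int64(-10), np.float64(-0.0015), np.float64(-0.0015), [104.0, 47.0, 78.0, 51.0, 129.0])
real	0m18.025s
user	0m18.458s
sys	0m0.056s
```

The flat faces a yaw of about 18°, and both cameras agree. The shaft is at about (0.621, 0.048) and the switch at about (0.5893, 0.1857); box geometry and depth agree too. I'm moving above the switch now.

```bash
python3 -m inch '[[[-0.0394,-0.0189,0],[0,0,0],1],[[-0.0394,-0.0189,0],[0,0,0],1],[[-0.0394,-0.0189,0],[0,0,0],1],[[-0.0394,-0.0189,0],[0,0,0],1],[[-0.0394,-0.0189,0],[0,0,0],1],[[-0.0394,-0.0189,0],[0,0,0],1],[[-0.0394,-0.0189,0],[0,0,0],1],[[-0.0394,-0.0189,0],[0,0,0],1]]' && python3 -m inch '[[[-0.0394,-0.0189,0],[0,0,0],1],[[-0.0394,-0.0189,0],[0,0,0],1],[[-0.0394,-0.0189,0],[0,0,0],1],[[-0.0394,-0.0189,0],[0,0,0],1],[[0,0,0],[0,0,0],1],[[0,0,0],[0,0,0],1]]'
```

```text
time: 2.3
tool_pos: [0.4739, 0.3151, 0.2294]
tool_rot: [0.0, 0.196, 0.981, 0.0]
contact_force: [0.4, 0.3, -0.3]
gripper_width: 0.998
grasp_force: 0.0
time: 2.9
tool_pos: [0.5897, 0.1855, 0.2289]
tool_rot: [-0.0, 0.197, 0.98, 0.0]
contact_force: [-0.1, -0.5, 0.4]
gripper_width: 1.001
grasp_force: 0.0
```

```bash
python3 -m inch '[[[0,0,0.035],[0,0,0],1],[[0,0,0.035],[0,0,0],1],[[0,0,0.025],[0,0,0],1],[[0,0,0.018],[0,0,0],1],[[0,0,0],[0,0,0],1]]' && python3 -m inch '[[[0,0,0],[0,0,0],0.5],[[0,0,0],[0,0,0],0.3],[[0,0,0],[0,0,0],0],[[0,0,0],[0,0,0],0],[[0,0,0],[0,0,0],0],[[0,0,0],[0,0,0],0],[[0,0,0],[0,0,0],0]]'
```

```text
time: 3.4
tool_pos: [0.586, 0.1872, 0.1124]
tool_rot: [-0.003, 0.195, 0.981, -0.001]
contact_force: [0.0, -0.1, 0.1]
gripper_width: 1.002
grasp_force: 0.0
time: 4.1
tool_pos: [0.5913, 0.1866, 0.1191]
tool_rot: [0.002, 0.196, 0.981, 0.001]
contact_force: [0.0, 0.0, 7.0]
gripper_width: 0.003
grasp_force: 3.3
```

```bash
python3 - <<'E'
from h import *
cr=[]
for c in("top","scene"):
    im,d=manip.grab_frame(c); u,v=proj(c,[.59,.186,.12])[0].astype(int)
    cr.append(cv2.resize(im[max(v-60,0):v+60,u-50:u+50,::-1],(400,480)))
cv2.imwrite("pics/g1.png",np.hstack(cr)); s=manip.state(); print(s["gripper_width"],s["grasp_force"],s["contact_force"],s["tool_pos"])
E
```

```text
0.0017950983140830427 3.3384695771110273 [0.56131608 0.19052308 6.24137345] [0.59134203 0.18662611 0.11915273]
```

View pics/g1.png

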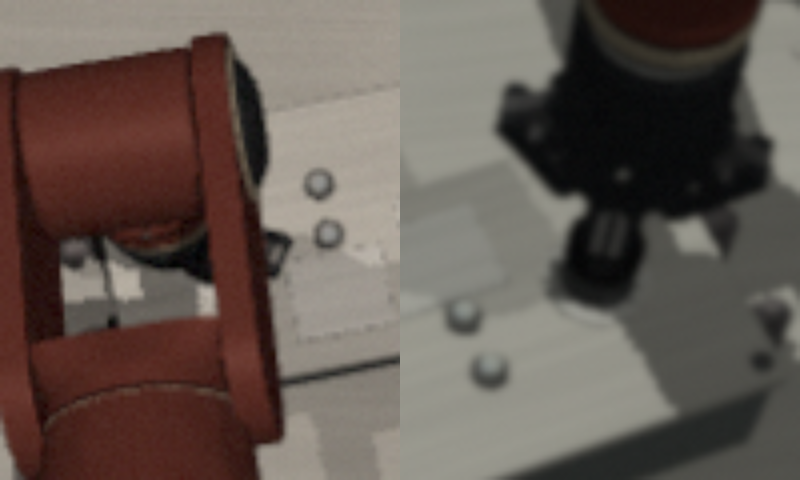

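The picture shows the fingers apparently shut on top of the head (scene crop, about (600,270)). I'll use depth to see where the head and fingertips really are.

```bash
python3 - <<'E'
from h import *
im,d=manip.grab_frame("scene"); W=cloud("scene",d)
u,v=proj("scene",[.59,.186,.12])[0].astype(int)
print(u,v)
for r in range(v-24,v+14,2):
    print(r,' '.join(f"{1000*W[r,c,0]:4.0f},{1000*W[r,c,1]:3.0f},{1000*W[r,c,2]:3.0f}" for c in range(u-14,u+16,3)))
s=manip.state();print(s["tool_pos"],s["tool_rot"],s["joint_pos"])
E
```

```text
406 253
229  580,150,196  571,160,180  573,165,183  591,163,210  602,164,225  604,168,227  599,176,219  624,170,256  625,175,257  626,179,257
231  585,149,197  573,160,177  575,165,179  591,164,203  602,165,218  604,169,221  600,177,213  600,182,212  602,187,215  612,188,229
233  587,149,194  578,159,177  579,164,178  579,170,176  598,167,206  602,171,211  598,179,203  600,183,206  603,188,209  611,189,221
235  589,149,189  589,155,188  584,163,179  583,169,177  601,167,204  604,171,208  599,179,198  601,184,200  610,185,213  610,191,213
237  590,150,184  589,156,182  588,162,179  588,168,177  601,168,197  604,172,200  585,187,169  589,191,174  609,187,206  609,192,205
239  589,151,176  591,156,178  594,160,181  591,168,175  603,168,193  602,174,191  582,189,157  601,186,187  609,188,198  611,193,200
241  537,173, 84  592,156,172  593,162,173  591,168,169  598,171,178  598,177,178  588,187,160  607,184,190  609,189,192  610,194,192
243  540,173, 82  540,179, 80  542,185, 82  543,191, 82  597,173,170  602,176,176  593,186,160  603,187,176  605,192,178  611,195,186
245  545,172, 82  54
[... 949 characters left out ...]
596,169,111  601,173,119  602,179,119  605,183,122  603,190,118  604,196,119  598,205,106  583,219, 79
261  583,163, 83  585,169, 85  588,173, 90  602,173,114  605,178,117  605,184,115  606,190,116  605,196,113  588,212, 81  590,217, 83
263  587,162, 83  589,168, 85  592,173, 89  591,179, 86  606,179,111  607,185,111  607,191,110  597,202, 90  592,211, 79  595,216, 83
265  592,161, 84  591,168, 81  597,172, 89  598,177, 90  600,183, 91  599,189, 89  601,195, 90  601,201, 90  596,210, 79  597,216, 80
[0.59132398 0.18659154 0.11911721] [2.29355869e-03 1.95708357e-01 9.80658995e-01 9.56346443e-04] [ 1.85679436e-01  1.27730491e-01  1.72233397e+00  6.41507174e-05
  1.28655865e+00 -9.91174049e-01]
```

```bash
python3 -m inch '[[[0,0,-0.02],[0,0,0],0],[[0,0,-0.03],[0,0,0],0],[[0,0,-0.03],[0,0,0],0],[[0,0,0],[0,0,0],0]]'; python3 - <<'E'
from h import *
im,d=manip.grab_frame("scene"); W=cloud("scene",d); cv2.imwrite("pics/g2.png",cv2.resize(im[190:290,345:465,::-1],(720,600)))
W0=cloud("scene",np.load("scene0.npy"))
print("col406 heights: init / now")
for r in range(225,271,2): print(r,*[f"{1000*A[r,406,0]:.0f},{1000*A[r,406,1]:.0f},{1000*A[r,406,2]:.0f}" for A in(W0,W)],sep="  ")
for A in(W0,W):
    f=A.reshape(-1,3); q=f[(np.hypot(f[:,0]-.59,f[:,1]-.186)<.03)&(f[:,2]>.1)&(f[:,2]<.15)]; print(len(q),np.percentile(q[:,2],[5,50,90,97]))
E
```

```text
time: 4.65
tool_pos: [0.5925, 0.1868, 0.2025]
tool_rot: [0.005, 0.196, 0.981, 0.002]
contact_force: [0.4, 0.7, 0.7]
gripper_width: 0.0
grasp_force: 0.0
col406 heights: init / now
225  500,211,81  499,211,81
227  506,210,82  506,210,82
229  509,209,80  512,208,84
231  516,207,83  515,208,82
233  519,207,80  520,207,82
235  526,205,84  524,206,81
237  530,204,82  528,205,79
239  534,204,81  533,204,80
241  539,202,81  539,202,81
243  543,201,80  544,201,82
245  573,189,122  571,190,118
247  578,188,122  578,187,124
249  581,187,121  584,186,126
251  589,185,126  587,185,123
253  590,185,121  591,185,122
255  593,184,119  595,184,122
257  600,182,123  599,183,121
259  603,182,121  604,181,123
261  606,182,117  605,182,116
263  606,183,109  608,182,112
265  599,187,89  599,187,90
267  602,187,87  603,187,88
269  607,186,88  606,186,86
325 [0.11031551 0.12014674 0.12398595 0.12563612]
329 [0.10877702 0.11947089 0.12316393 0.12454191]
```

View pics/g2.png

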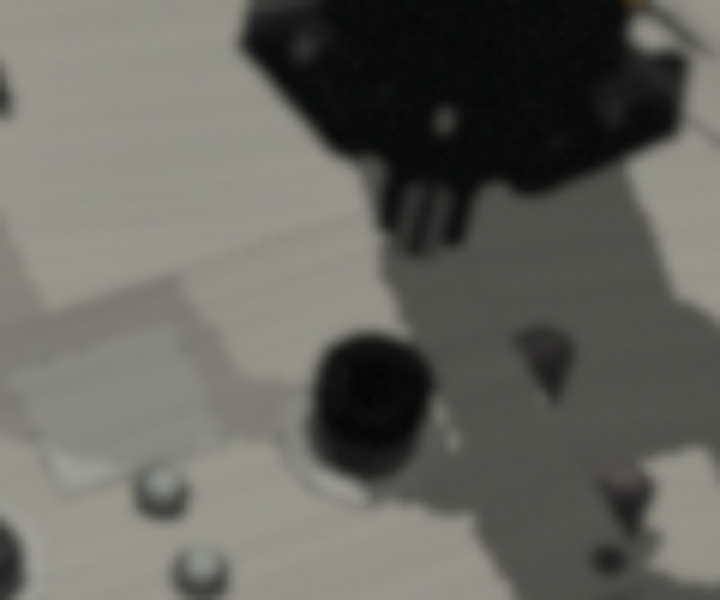

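The picture shows the head unmoved at (370,405) and the shut fingertips well above it at (420,245). I'll measure the tip height against the reported TCP.

```bash
cat > tips.py <<'E'
from h import *
def tips(n=2):
    out=[]
    for _ in range(n):
        im,d=manip.grab_frame("scene"); W=cloud("scene",d).reshape(-1,3); t=manip.state()["tool_pos"]
        q=W-t; s=np.hypot(q[:,0],q[:,1])
        for lo in np.arange(-.04,.03,.005):
            k=(s<.065)&(q[:,2]>lo-.005)&(q[:,2]<=lo)&(W[:,2]>.13); 
            out.append((round(-lo*1000),k.sum(),(W[k].mean(0)-t).round(3) if k.any() else "",np.ptp(W[k],0).round(3) if k.any() else ""))
        n and print(*out,sep="\n"); break
tips()
E
python3 tips.py; python3 -m inch '[[[0,0,0],[0,0,0],1],[[0,0,0],[0,0,0],1],[[0,0,0],[0,0,0],1],[[0,0,0],[0,0,0],1],[[0,0,0],[0,0,0],1]]'; python3 tips.py
```

```text
(40, np.int64(0), '', '')
(35, np.int64(0), '', '')
(30, np.int64(0), '', '')
(25, np.int64(0), '', '')
(20, np.int64(0), '', '')
(15, np.int64(0), '', '')
(10, np.int64(0), '', '')
(5, np.int64(0), '', '')
(0, np.int64(0), '', '')
(-5, np.int64(0), '', '')
(-10, np.int64(2), array([ 0.008, -0.006,  0.008]), array([0.004, 0.006, 0.001]))
(-15, np.int64(18), array([ 0.009, -0.003,  0.013]), array([0.012, 0.022, 0.005]))
(-20, np.int64(26), array([ 0.009, -0.003,  0.018]), array([0.013, 0.022, 0.005]))
(-25, np.int64(25), array([ 0.009, -0.003,  0.022]), array([0.012, 0.023, 0.004]))
(-30, np.int64(24), array([ 0.009, -0.004,  0.028]), array([0.013, 0.025, 0.005]))
time: 5.25
tool_pos: [0.5892, 0.1863, 0.1956]
tool_rot: [-0.0, 0.196, 0.981, -0.0]
contact_force: [-0.1, -0.4, -0.7]
gripper_width: 0.848
grasp_force: 0.0
(40, np.int64(0), '', '')
(35, np.int64(0), '', '')
(30, np.int64(0), '', '')
(25, np.int64(0), '', '')
(20, np.int64(0), '', '')
(15, np.int64(0), '', '')
(10, np.int64(0), '', '')
(5, np.int64(0), '', '')
(0, np.int64(0), '', '')
(-5, np.int64(0), '', '')
(-10, np.int64(0), '', '')
(-15, np.int64(5), array([0.009, 0.019, 0.013]), array([0.042, 0.067, 0.005]))
(-20, np.int64(18), array([ 0.007, -0.004,  0.018]), array([0.04 , 0.087, 0.004]))
(-25, np.int64(25), array([0.009, 0.001, 0.023]), array([0.039, 0.09 , 0.004]))
(-30, np.int64(25), array([0.01 , 0.005, 0.028]), array([0.04 , 0.088, 0.005]))
```

The real fingertips sit about 27 mm further back than described: depth and the contact on the head agree on this (tips are about TCP z + 2 mm when shut). I'll apply that offset and redo the grasp lower.

```bash
python3 -m inch '[[[0,0,0.035],[0,0,0],1],[[0,0,0.035],[0,0,0],1],[[0,0,0.02],[0,0,0],1],[[0,0,0.01],[0,0,0],1],[[0,0,0.007],[0,0,0],1],[[0,0,0],[0,0,0],1],[[0,0,0],[0,0,0],1]]' && python3 -m inch '[[[0,0,0],[0,0,0],0.4],[[0,0,0],[0,0,0],0.2],[[0,0,0],[0,0,0],0.2],[[0,0,0],[0,0,0],0.2],[[0,0,0],[0,0,0],0.2],[[0,0,0],[0,0,0],0.2]]'
```

```text
time: 6.0
tool_pos: [0.5903, 0.1865, 0.0905]
tool_rot: [0.001, 0.196, 0.981, 0.0]
contact_force: [0.8, 0.1, 0.6]
gripper_width: 1.004
grasp_force: 0.0
time: 6.6
tool_pos: [0.5902, 0.1873, 0.0904]
tool_rot: [0.001, 0.196, 0.981, 0.001]
contact_force: [0.6, 5.0, 5.6]
gripper_width: 0.441
grasp_force: 60.1
```

Gripped (width 37 mm, 60 N). Pulling up.

```bash
python3 -m inch '[[[0,0,-0.003],[0,0,0],0.2],[[0,0,-0.004],[0,0,0],0.2],[[0,0,-0.004],[0,0,0],0.2],[[0,0,-0.003],[0,0,0],0.2],[[0,0,-0.002],[0,0,0],0.2],[[0,0,0],[0,0,0],0.2]]'
```

```text
time: 7.2
tool_pos: [0.5901, 0.1873, 0.104]
tool_rot: [0.001, 0.196, 0.981, 0.001]
contact_force: [6.2, 7.0, -4.8]
gripper_width: 0.441
grasp_force: 60.9
```

```bash
python3 -m inch '[[[0,0,-0.002],[0,0,0],0.2],[[0,0,-0.002],[0,0,0],0.2],[[0,0,0],[0,0,0],0.2],[[0,0,0],[0,0,0],0.2]]'
```

```text
time: 7.6
tool_pos: [0.5899, 0.1872, 0.1046]
tool_rot: [0.001, 0.196, 0.981, 0.002]
contact_force: [15.2, 7.9, -18.6]
gripper_width: 0.44
grasp_force: 63.5
```

The travel was 14.2 mm and then the force rose, so the switch is at its stop. Releasing, lifting and going to the knob.

```bash
python3 -m inch '[[[0,0,0],[0,0,0],1],[[0,0,0],[0,0,0],1],[[0,0,0],[0,0,0],1],[[0,0,0],[0,0,0],1],[[0,0,0],[0,0,0],1],[[0,0,-0.03],[0,0,0],1],[[0,0,-0.04],[0,0,0],1],[[0,0,-0.03],[0,0,0],1]]' && python3 -m inch '[[[-0.0106,-0.0458,0],[0,0,0],1],[[-0.0106,-0.0458,0],[0,0,0],1],[[-0.0106,-0.0458,0],[0,0,0],1],[[-0.0106,-0.0458,0],[0,0,0],1],[[-0.0106,-0.0458,0],[0,0,0],1],[[-0.0106,-0.0458,0],[0,0,0],1],[[-0.0106,-0.0458,0],[0,0,0],1],[[-0.0106,-0.0458,0],[0,0,0],1]]' && python3 -m inch '[[[-0.0106,-0.0458,0],[0,0,0],1],[[-0.0106,-0.0458,0],[0,0,0],1],[[-0.0106,-0.0458,0],[0,0,0],1],[[-0.0106,-0.0458,0],[0,0,0],1],[[0,0,0],[0,0,0.094],1],[[0,0,0],[0,0,0],1],[[0,0,0],[0,0,0],1]]'; python3 - <<'E'
from h import *
print(manip.state()["joint_pos"])
for c in("scene","top"):
    im,d=manip.grab_frame(c); W=cloud(c,d);f=W.reshape(-1,3)
    for x,y in((.59,.186),):
        q=f[(np.hypot(f[:,0]-x,f[:,1]-y)<.03)&(f[:,2]>.1)&(f[:,2]<.15)]; print(c,len(q),np.percentile(q[:,2],[5,50,90]))
E
```

```text
time: 8.4
tool_pos: [0.5898, 0.1863, 0.2116]
tool_rot: [0.001, 0.196, 0.981, 0.0]
contact_force: [0.3, 0.5, -0.4]
gripper_width: 1.002
grasp_force: 0.0
time: 9.2
tool_pos: [0.5265, -0.1865, 0.2097]
tool_rot: [0.0, 0.196, 0.981, -0.0]
contact_force: [0.8, 0.1, 1.0]
gripper_width: 1.0
grasp_force: 0.0
time: 9.9
tool_pos: [0.4959, -0.3698, 0.2092]
tool_rot: [-0.0, 0.241, 0.971, 0.0]
contact_force: [-0.1, 0.3, -0.1]
gripper_width: 1.003
grasp_force: 0.0
[-7.60958416e-01  5.05372403e-02  1.64860064e+00  5.53774038e-05
  1.44253968e+00 -1.84589394e+00]
scene 332 [0.12292139 0.13399637 0.13699361]
top 224 [0.1262841  0.13364237 0.137318  ]
```

```bash
python3 -m inch '[[[0,0,0.045],[0,0,0],1],[[0,0,0.045],[0,0,0],1],[[0,0,0.045],[0,0,0],1],[[0,0,0.03],[0,0,0],1],[[0,0,0.015],[0,0,0],1],[[0,0,0.008],[0,0,0],1],[[0,0,0],[0,0,0],1],[[0,0,0],[0,0,0],1]]' && python3 -m inch '[[[0,0,0],[0,0,0],0.5],[[0,0,0],[0,0,0],0.2],[[0,0,0],[0,0,0],0],[[0,0,0],[0,0,0],0],[[0,0,0],[0,0,0],0],[[0,0,0],[0,0,0],0],[[0,0,0],[0,0,0],0],[[0,0,0],[0,0,0],0]]'
```

```text
time: 10.8
tool_pos: [0.4973, -0.371, 0.0233]
tool_rot: [0.002, 0.241, 0.97, -0.001]
contact_force: [0.1, -0.2, 0.2]
gripper_width: 1.001
grasp_force: 0.0
time: 11.6
tool_pos: [0.4963, -0.3704, 0.0216]
tool_rot: [0.0, 0.242, 0.97, -0.0]
contact_force: [0.6, -0.1, 3.3]
gripper_width: 0.17
grasp_force: 61.6
```

Bar gripped. Lifting, carrying to the shaft and then turning 46° counter-clockwise.

```bash
python3 -m inch '[[[0,0,-0.015],[0,0,0],0],[[0,0,-0.035],[0,0,0],0],[[0,0,-0.045],[0,0,0],0],[[0,0,-0.045],[0,0,0],0],[[0,0,-0.04],[0,0,0],0]]' && python3 -m inch '[[[0.0085,0.0428,0],[0,0,0],0],[[0.0085,0.0428,0],[0,0,0],0],[[0.0085,0.0428,0],[0,0,0],0],[[0.0085,0.0428,0],[0,0,0],0],[[0.0085,0.0428,0],[0,0,0],0],[[0.0085,0.0428,0],[0,0,0],0],[[0.0085,0.0428,0],[0,0,0],0],[[0.0085,0.0428,0],[0,0,0],0]]' && python3 -m inch '[[[0.0085,0.0428,0],[0,0,0],0],[[0.0085,0.0428,0],[0,0,0],0],[[0,0,0],[0,0,-0.14],0],[[0,0,0],[0,0,-0.14],0],[[0,0,0],[0,0,-0.14],0],[[0,0,0],[0,0,-0.14],0],[[0,0,0],[0,0,-0.14],0],[[0,0,0],[0,0,-0.1],0]]' && python3 -m inch '[[[0,0,0],[0,0,0],0],[[0,0,0],[0,0,0],0]]'
```

```text
time: 12.1
tool_pos: [0.4958, -0.3698, 0.2038]
tool_rot: [0.0, 0.241, 0.97, -0.0]
contact_force: [1.0, -1.2, -1.5]
gripper_width: 0.174
grasp_force: 61.0
time: 12.9
tool_pos: [0.5961, -0.0338, 0.2014]
tool_rot: [-0.0, 0.241, 0.97, -0.0]
contact_force: [-0.7, -1.1, -0.8]
gripper_width: 0.17
grasp_force: 61.1
time: 13.7
tool_pos: [0.6209, 0.048, 0.2011]
tool_rot: [-0.001, -0.158, 0.987, 0.0]
contact_force: [0.4, -0.9, -0.9]
gripper_width: 0.175
grasp_force: 61.1
time: 13.9
tool_pos: [0.6212, 0.0479, 0.2012]
tool_rot: [-0.0, -0.154, 0.988, 0.0]
contact_force: [0.6, 0.4, -1.3]
gripper_width: 0.172
grasp_force: 61.1
```

```bash
python3 - <<'E'
from h import *
im,d=manip.grab_frame("scene"); W=cloud("scene",d)
u,v=proj("scene",[.621,.048,.18])[0].astype(int); print(u,v)
cv2.imwrite("pics/k1.png",cv2.resize(im[v-50:v+50,u-60:u+60,::-1],(720,600),interpolation=cv2.INTER_CUBIC))
f=W.reshape(-1,3); q=f[(np.hypot(f[:,0]-.621,f[:,1]-.048)<.05)&(f[:,2]>.165)&(f[:,2]<.2)]
for lo in np.arange(.165,.2,.004):
    k=q[(q[:,2]>lo)&(q[:,2]<lo+.004)]
    if len(k): print(round(lo,3),len(k),k.min(0).round(4),k.max(0).round(4))
q=q[(q[:,2]>.18)&(q[:,2]<.194)]
# circle fit with radius 28 mm
from scipy.optimize import least_squares
r=least_squares(lambda c:np.hypot(q[:,0]-c[0],q[:,1]-c[1])-.028,[.621,.048],loss="soft_l1",f_scale=.002); print(r.x,np.abs(r.fun).mean())
E
```

```text
339 259
0.177 2 [0.6427 0.0359 0.1804] [0.6429 0.0395 0.181 ]
0.181 25 [0.6214 0.0193 0.1811] [0.646  0.0719 0.185 ]
0.185 31 [0.6202 0.0194 0.1852] [0.6479 0.0715 0.1889]
0.189 24 [0.6213 0.0192 0.1891] [0.6474 0.0625 0.1927]
0.193 44 [0.6107 0.0192 0.1931] [0.6465 0.0731 0.197 ]
0.197 154 [0.6102 0.0193 0.197 ] [0.652 0.075 0.2  ]
[0.61775445 0.04637401] 0.0008688710212842369
```

View pics/k1.png

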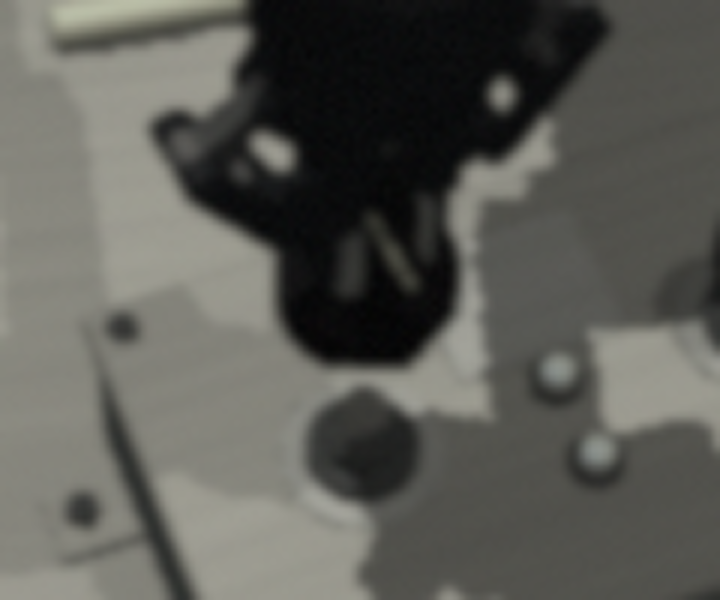

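The picture shows the knob held upright with its nose line at (395,255), pointing to the flat side, and the shaft below it at (362,445). I'll correct by a small shift and descend to just above the tip.

```bash
python3 -m inch '[[[-0.002,0.0015,0.02],[0,0,0],0],[[0,0,0.025],[0,0,0],0],[[0,0,0.014],[0,0,0],0],[[0,0,0],[0,0,0],0],[[0,0,0.003],[0,0,0],0],[[0,0,0.002],[0,0,0],0],[[0,0,0.002],[0,0,0],0],[[0,0,0],[0,0,0],0]]'
```

```text
time: 14.75
tool_pos: [0.6232, 0.0499, 0.1357]
tool_rot: [0.0, -0.155, 0.988, -0.0]
contact_force: [-0.6, -1.1, -1.9]
gripper_width: 0.174
grasp_force: 61.0
```

```bash
python3 -m inch '[[[0,0,0.002],[0,0,0],0],[[0,0,0.002],[0,0,0],0],[[0,0,0],[0,0,0],0]]'
```

```text
time: 15.05
tool_pos: [0.6228, 0.0499, 0.1314]
tool_rot: [-0.0, -0.155, 0.988, -0.0]
contact_force: [-1.6, 0.3, 2.3]
gripper_width: 0.175
grasp_force: 61.5
```

It is engaging with low force, so I'll continue down.

```bash
python3 -m inch '[[[0,0,0.002],[0,0,0],0],[[0,0,0.002],[0,0,0],0],[[0,0,0],[0,0,0],0]]'; python3 -m inch '[[[0,0,0.002],[0,0,0],0],[[0,0,0.002],[0,0,0],0],[[0,0,0.001],[0,0,0],0],[[0,0,0],[0,0,0],0]]'
```

```text
time: 15.35
tool_pos: [0.6228, 0.0499, 0.1277]
tool_rot: [-0.0, -0.155, 0.988, -0.0]
contact_force: [-4.8, 0.1, 5.0]
gripper_width: 0.169
grasp_force: 62.0
time: 15.75
tool_pos: [0.6221, 0.0499, 0.121]
tool_rot: [-0.001, -0.155, 0.988, 0.0]
contact_force: [-3.6, 0.8, -1.0]
gripper_width: 0.173
grasp_force: 61.1
```

```bash
python3 -m inch '[[[0.0007,0,0.001],[0,0,0],0],[[0,0,0.001],[0,0,0],0],[[0,0,0.001],[0,0,0],0],[[0,0,0],[0,0,0],0],[[0,0,0],[0,0,0],0]]'
```

```text
time: 16.25
tool_pos: [0.6222, 0.0498, 0.1193]
tool_rot: [-0.0, -0.155, 0.988, 0.0]
contact_force: [-4.7, -0.3, 2.0]
gripper_width: 0.175
grasp_force: 61.5
```

```bash
python3 -m inch '[[[0.0005,0,0.001],[0,0,0],0],[[0,0,0.001],[0,0,0],0],[[0,0,0.001],[0,0,0],0],[[0,0,0],[0,0,0],0],[[0,0,0],[0,0,0],0]]'; python3 -m inch '[[[0,0,0.002],[0,0,0],0],[[0,0,0.001],[0,0,0],0],[[0,0,0.001],[0,0,0],0],[[0,0,0],[0,0,0],0],[[0,0,0],[0,0,0],0]]'
```

```text
time: 16.75
tool_pos: [0.6221, 0.0497, 0.1167]
tool_rot: [0.0, -0.155, 0.988, 0.0]
contact_force: [-4.6, 0.7, 5.7]
gripper_width: 0.17
grasp_force: 61.9
time: 17.25
tool_pos: [0.6222, 0.0497, 0.1137]
tool_rot: [0.0, -0.156, 0.988, 0.0]
contact_force: [-7.7, 1.6, 9.6]
gripper_width: 0.169
grasp_force: 62.4
```

```bash
python3 -m inch '[[[0.0005,0,0.001],[0,0,0],0],[[0,0,0.001],[0,0,0],0],[[0,0,0.001],[0,0,0],0],[[0,0,0],[0,0,0],0],[[0,0,0],[0,0,0],0]]'
```

```text
time: 17.75
tool_pos: [0.6224, 0.0497, 0.1133]
tool_rot: [0.001, -0.156, 0.988, 0.0]
contact_force: [-11.0, 0.9, 18.3]
gripper_width: 0.169
grasp_force: 63.8
```

It bottomed out with the force up to 18 N. The height matches too: mouth at about 0.092. One last check of knob and switch heights before handing in.

```bash
python3 - <<'E'
from h import *
im,d=manip.grab_frame("scene"); f=cloud("scene",d).reshape(-1,3)
q=f[(np.hypot(f[:,0]-.59,f[:,1]-.186)<.03)&(f[:,2]>.1)&(f[:,2]<.15)]; print("switch",np.percentile(q[:,2],[50,90]))
q=f[(np.hypot(f[:,0]-.637,f[:,1]-.045)<.01)&(f[:,2]>.085)&(f[:,2]<.125)]; print("knob body top",np.percentile(q[:,2],[10,50,90]))
q=f[(np.hypot(f[:,0]-.621,f[:,1]-.048)<.032)&(f[:,2]>.094)&(f[:,2]<.106)]; print(q.min(0),q.max(0))
print(manip.state()["contact_force"])
E
```

```text
switch [0.13354398 0.13728345]
knob body top [0.09647687 0.11083582 0.11917491]
[0.62387871 0.02152153 0.09414867] [0.64750477 0.07482448 0.10477961]
[-10.84566633   1.68898605  18.63968328]
```

The body top is at 0.111 (0.110 expected when home and pressed), and the switch is still out.

```bash
python3 -c "
from plant import manip
print(manip.job_done())"
```

```text
the job is handed in; nothing more can be done
None
```

I handed the job in with the supply switch pulled out to its stop and the knob fully home on the D-shaft, pressed to the bottom with the gripper still holding it; I don't have the verdict, and I didn't re-check the tape ring, bowl, marker and spatula at the end.

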